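Index the dish carriage on its rail

ROBOT

A 6-joint arm with a two-finger parallel gripper is mounted at the origin on a cart in front of the work surface, level with it; the furniture and walls round the work are solid. World frame = base frame: x ahead of the robot, y to its left, z up, the work surface at z = 0. Lengths are in m, angles in rad, forces in N, time in s.
With the tool pointing down it reaches from about 0.35 to 0.775 m from the base axis. Payload 5.5 kg.
Tool frame: the origin (TCP) lies at the very end of the fingers, on their centre line; the grasp point (between the pads) lies 19 mm behind it; z points along the fingers, y is the direction in which the jaws open and shut (so a half turn about z gives the same grasp; the last joint's range is limited). The gripper opens to 85 mm and grips with 20 to 120 N. Pads are 22 mm wide; open, the fingers measure 114 mm over their backs; the gripper's body (76 mm by 85 mm) begins 54 mm behind the grasp point. The pads swing forward as they close: fully open they stand 13 mm farther back than shut.
Start: joints at [1.137, 0.313, 0.046, 1.304, 0, 1.431], TCP at [0.167, 0.55, 0.231] pointing down, gripper open.
Joint ranges: [-2.76, 2.76], [-0.86, 1.69], [-1.03, 1.26], [-2.2, 2.34], [-1.47, 1.5], [-3.14, 3.14]. Speed limits (rad/s): [2.57, 2.57, 3.14, 3.14, 3.14, 3.14].

INTERFACE

Orientations are given as a unit quaternion [w, x, y, z].
In Python, from workcell import get_state, read_camera, hand_in, find_in, silhouettes gives the robot as it stands. The module is installed in compiled form; this text tells all that it offers.
- The arm moves only by the tool send_rows, never from a script. Its argument "deltas" is a list that holds one entry, the list of rows, each a list of 6 numbers: the shift along the world's x, y, z in cm, then the turn, a rotation vector about the world's x, y, z in degrees. In form: [[[dx, dy, dz, wx, wy, wz], ...]]. A call has 1 to 12 rows; each row is the pose to reach, as a shift and turn from the pose commanded when the call began; what a row does not reach only later rows make up. A row lasts 1/10 s, in which the tool goes at most 50 mm and 8.59 degrees, less where a joint would pass 70% of its speed; a pose out of reach is approached as far as the arm can. A call with a gripper value outside its range is refused whole. "jaw" is the opening, from -1 (shut) to 1 (fully open), so that 0 is half open, set as the call begins (left out, the last holds). The fingers move at their own pace and stop on an object; "force" is the grip in N (left out, the last holds). Time passes only in rows, so rows that repeat a pose let the fingers close. It gives the time, the measured TCP pose, the force and the opening at its end, in the units of the state.
- get_state(): the state, without advancing time (a new reading comes with each control period).
- read_camera(name): name is "scene" or "top"; returns a dict with "img" (384x512x3 uint8, red, green, blue), "z_map" (384x512 float32, m along the optical axis (not along the pixel's ray), 0 where there is no reading), "vfov" (degrees; the focal length in pixels is half the picture's height over the tangent of half this angle, whatever the lens; pixels are square), "cx", "cy" (the principal point, pixels), "R" (3x3) and "t" (3): a world point X has camera coordinates R X + t. Camera axes: x right, y down, z forward; pixel columns grow to the right and rows downward; lengths in m; the calibration is good to about 2 mm. A picture is of the moment at which its call begins.
- hand_in(): hands the job in, once; it reports no verdict.
Trained networks look in a picture, given as the dict that the camera call returned (one of the last four; its "shot" number tells which), for a name from the list of things; names that differ only in an ending like _2 or _b are one class to them, and where a whole thing is asked for, a point or a joint stands for the part that bears it (a point fixed in the world has none). Each returns a list of dicts, best first, with "conf" (0 to 1); they miss things now and then, are a little off and sometimes report something else, mostly with a low value. They report only what shows in the picture. A call takes as long as a camera call. They do not tell look-alikes from the thing itself.
- find_in(picture, thing): "box" ([centre column, centre row, width, height] in pixels, round what is visible of it).
- silhouettes(picture, thing): "mask" (384x512 bool, what is visible of it) and "box" ([centre column, centre row, width, height] in pixels, round what is visible of it).
The state is a dict: "clock": time; "joint_pos": joint angles; "qvel": joint speeds; "tau": joint torques, N m; "tcp_pos": TCP position; "orientation": TCP orientation; "wrist_force": force on the tool from outside, world axes, zero at the start; "ft_torque": the same for the moment, N m; "finger_gap": finger opening in m.
Only numpy, scipy, OpenCV 4.12 (cv2) and the standard library are available. Lean on these libraries where they do the work, as an engineer would, in place of code of your own. Each camera call takes 0.05 s, during which the arm holds its last target.

TASK

Push the dish carriage along its rail, by its rubber bumper, until it clicks into the index stop, with the stop's roller settled in the notch in the carriage's side; do not run past the stop. Only push, with the fingers: leave the culture dish lying untouched in its nest, leave the bottle, pot and timer where they stand, and then draw the hand clear.

Things in the scene. Friction and masses are not known exactly. Their poses are not given: they have to be found in the camera images.
- dish_rail: The fixed aluminium rail on the bench, 60 mm wide (its x), 412 mm long (its y) with end caps; base 12 mm high with two guide ways up to 20 mm high, end caps 22 mm high. Origin: centre of its underside. Its +y axis is the direction in which the carriage travels towards the stop; its +x is the side on which the index stop stands; z up. Place and yaw vary.
- carriage (a joint): Travel of the carriage along the rail's +y, in m: 0 at the start end of the rail, where it starts, 0.235 at the far end. At value q the carriage's centre lies at y = q - 0.090 in the rail's frame. It slides with about 1.5 N of friction and some damping.
- carriage_mid (a point): Centre of the carriage's flat top, 52 mm above the bench. The carriage is an aluminium block 96 x 96 mm, from 22 to 52 mm above the bench; it cannot be lifted off the rail. A black ring nest on top (70 mm outside, 7 mm high) holds the dish. A line engraved on the top at its +x edge marks the middle, where the notch is. Axes as the rail's.
- notch (a point): Notch in the middle of the steel cam strip on the carriage's +x side, 40 mm above the bench. Before the detent the roller climbs the strip: carriage centre 42 to 32 mm short (push about 5 N), level to 17 mm short (2 N), a bump to 9 mm short (5 N), then it drops in: the push falls to nothing, the carriage is drawn home over the last 7 mm and centres itself. Leaving on the far side takes about 10 N.
- bumper (a point): Centre of the outer face of the black rubber bumper on the carriage's rear end (rail -y side), 50 mm behind the carriage's centre and 37 mm above the bench: the place to push, towards rail +y. The pad is 70 mm wide (rail x) and 22 mm high (26 to 48 mm above the bench). The rear end of the block behind it is 96 mm wide.
- index_stop: The index stop, a grey block 26 x 34 mm, 66 mm high on a dark foot plate, with a pin and small black ball on top (100 mm high in all), fixed beside the rail on its +x side; it can be set anywhere along the rail, so its place varies. Origin: middle of the block's underside, 88 mm to rail +x of the rail's centre line. Axes as the rail's. The carriage is in the detent when carriage_mid has y = 0 in this frame.
- stop_index (a point): Centre of the stop's sprung steel roller (10 mm across), 31 mm towards the rail from the stop's origin and 40 mm above the bench, as it stands when fully out. Level with the carriage's notch along the rail's y when the carriage is clicked in.
- dish_centre (a point): Centre (half-way up) of the loose covered culture dish, 58 mm across and 14 mm high, lying in the carriage's nest, its underside on the carriage's top, 52 mm above the bench. Not to be touched.
- bottle: Bystander: white reagent bottle with an orange cap, 46 mm across, 105 mm high. Origin: centre of its underside.
- pot: Bystander: clear lidded sample pot, 67 mm across, 68 mm high. Origin: centre of its underside.
- bench_timer: Bystander: white bench timer, 60 x 64 x 18 mm. Origin: centre of its underside.
Not all that is in view belongs to the job. What is shaped like the part that bears dish_centre but green or orange is not meant.

How it is judged:
By the outcome, as a careful person would: the job done as asked, in the order asked, and still so for the second after the job is handed in, with the robot touching nothing.
It also fails if it takes over 45 s, if anything falls off the work surface, if the arm or the gripper's body presses on something with over 40 N, if the wrist force passes 120 N, or if a joint passes its speed limit or range.

## Working session

There is one attempt and no reset: what is moved stays moved. The work goes in short steps, Python scripts to look and compute and a tool call to move; the robot and the scene stay as the last step left them, time stands still between calls to the robot, and variables do not carry over. Pictures are saved under pics/ and viewed, and the job is handed in when it is done.

Besides the shell and the picture viewer there is one more tool, called as a command line: name --argument value ..., lists and objects as JSON in quotes. send_rows: Moves the arm, as the interface text tells. Its arguments: {"type":"object","properties":{"deltas":{"type":"array","items":{"type":"array","items":{"type":"array","items":{"type":"number"}}}},"jaw":{"type":"number"},"force":{"type":"number"}},"required":["deltas"]}

```bash
mkdir -p pics
python3 - <<'E'
from workcell import *
import cv2,numpy as np,pickle
s=get_state();print({k:np.round(v,3) for k,v in s.items()})
for n in("scene","top"):
    p=read_camera(n);pickle.dump(p,open(n+".pkl","wb"))
    cv2.imwrite(f"pics/{n}0.png",cv2.resize(p["img"][:,:,::-1],(800,600)))
    print(n,p["vfov"],p["cx"],p["cy"],p["R"].round(3).tolist(),p["t"].round(3))
    for t in["dish_rail","carriage","bumper","index_stop","dish_centre","notch","bottle","pot","bench_timer"]:
        print(t,[(round(d["conf"],2),np.round(d["box"]).tolist()) for d in find_in(p,t)])
E
```

```text
{'clock': np.float64(0.0), 'joint_pos': array([1.137, 0.314, 0.045, 1.304, 0.   , 1.431]), 'qvel': array([ 0.002, -0.001, -0.002,  0.   , -0.   , -0.001]), 'tau': array([-1.0000e-03, -4.8063e+01,  2.9853e+01,  1.9000e-02, -0.0000e+00,
        0.0000e+00]), 'tcp_pos': array([0.166, 0.55 , 0.23 ]), 'orientation': array([-0.   ,  0.146,  0.989, -0.001]), 'wrist_force': array([ 0.409, -0.39 ,  0.036]), 'ft_torque': array([ 0.015, -0.002,  0.018]), 'finger_gap': np.float64(0.085)}
scene 49.48141216175308 254.4183572364978 197.30324793790288 [[0.647, -0.762, -0.003], [-0.562, -0.474, -0.678], [0.516, 0.441, -0.735]] [-0.223  0.454  0.793]
dish_rail [(0.67, [203.0, 197.0, 85.0, 97.0]), (0.66, [213.0, 206.0, 51.0, 44.0])]
carriage [(0.57, [212.0, 208.0, 48.0, 45.0])]
bumper [(0.8, [211.0, 208.0, 52.0, 43.0])]
index_stop [(0.89, [204.0, 161.0, 26.0, 34.0])]
dish_centre [(0.93, [256.0, 264.0, 28.0, 22.0]), (0.61, [251.0, 174.0, 22.0, 13.0]), (0.52, [212.0, 201.0, 22.0, 21.0]), (0.48, [193.0, 146.0, 14.0, 12.0])]
notch [(0.67, [212.0, 207.0, 48.0, 38.0])]
bottle [(0.59, [314.0, 188.0, 17.0, 32.0])]
pot [(0.91, [286.0, 179.0, 24.0, 31.0])]
bench_timer [(0.69, [297.0, 300.0, 38.0, 37.0])]
top 54.05692712532984 255.13553089738147 190.28895658792194 [[0.008, -1.0, -0.026], [-0.998, -0.006, -0.06], [0.06, 0.026, -0.998]] [0.22  0.562 1.217]
dish_rail [(0.94, [214.0, 207.0, 121.0, 53.0])]
carriage [(0.6, [240.0, 213.0, 36.0, 39.0])]
bumper [(0.81, [242.0, 213.0, 37.0, 38.0])]
index_stop [(0.69, [203.0, 179.0, 17.0, 25.0])]
dish_centre [(0.81, [161.0, 162.0, 17.0, 11.0]), (0.78, [239.0, 154.0, 15.0, 23.0]), (0.54, [241.0, 214.0, 22.0, 21.0]), (0.47, [306.0, 230.0, 19.0, 16.0])]
notch [(0.95, [242.0, 212.0, 36.0, 39.0])]
bottle [(0.72, [295.0, 147.0, 16.0, 21.0])]
pot [(0.91, [268.0, 147.0, 20.0, 20.0]), (0.66, [202.0, 180.0, 17.0, 22.0])]
bench_timer [(0.67, [343.0, 233.0, 24.0, 20.0])]
```

View pics/scene0.png

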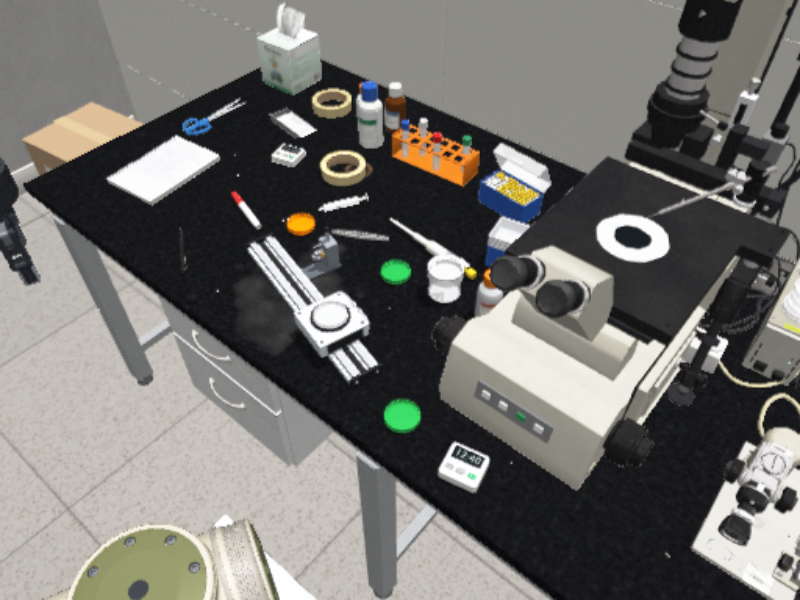

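View pics/top0.png

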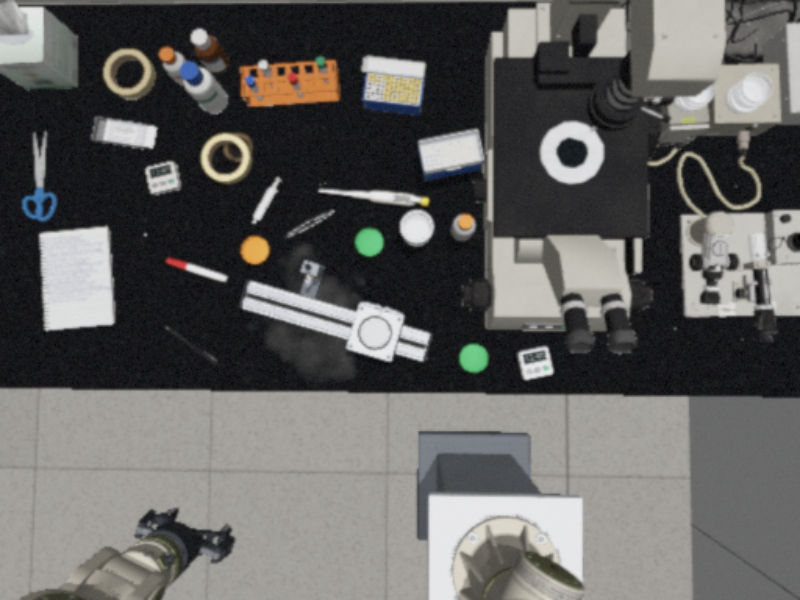

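Run:
```python
import cv2,pickle
p=pickle.load(open("top.pkl","rb"));cv2.imwrite("pics/topcrop.png",cv2.resize(p["img"][130:260,140:300,::-1],(800,650*600//650),interpolation=cv2.INTER_CUBIC))
p=pickle.load(open("scene.pkl","rb"));cv2.imwrite("pics/scenecrop.png",cv2.resize(p["img"][130:280,140:340,::-1],(800,600),interpolation=cv2.INTER_CUBIC))
```

```text
(no output)
```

View pics/topcrop.png

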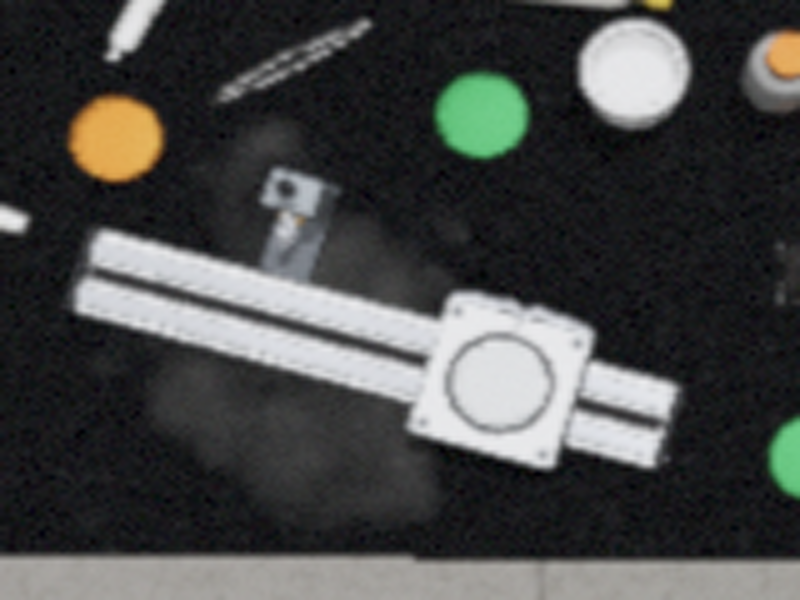

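View pics/scenecrop.png

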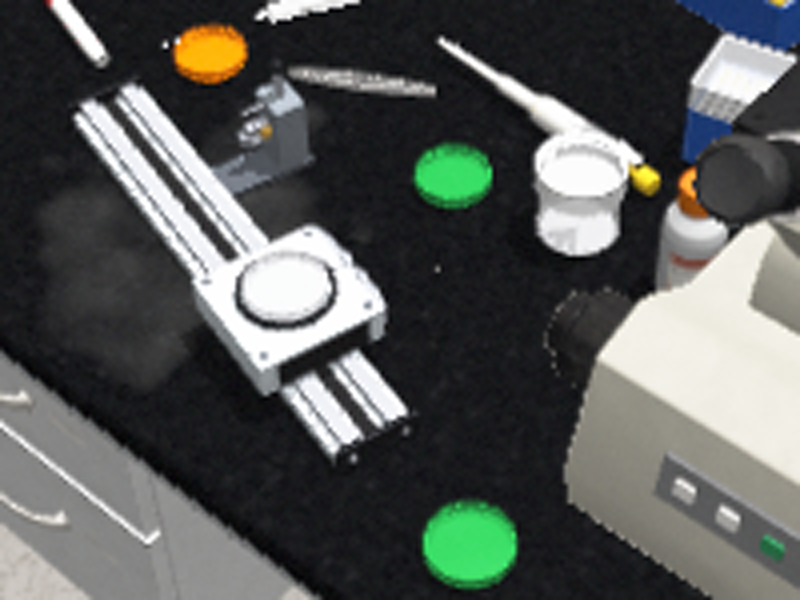

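```bash
cat > h.py <<'E'
import numpy as np,cv2
def pts(p):
    f=192/np.tan(np.radians(p["vfov"])/2);z=p["z_map"];v,u=np.mgrid[:384,:512]
    c=np.stack([(u-p["cx"])/f*z,(v-p["cy"])/f*z,z],-1)
    return (c-p["t"])@p["R"]
def rayz(p,u,v,h):
    f=192/np.tan(np.radians(p["vfov"])/2)
    d=p["R"].T@np.array([(u-p["cx"])/f,(v-p["cy"])/f,1]);o=-p["R"].T@p["t"]
    return o+d*(h-o[2])/d[2]
def proj(p,X):
    f=192/np.tan(np.radians(p["vfov"])/2);c=p["R"]@X+p["t"];return f*c[0]/c[2]+p["cx"],f*c[1]/c[2]+p["cy"]
E
python3 - <<'E'
from h import *
import pickle
for n in("top","scene"):
    p=pickle.load(open(n+".pkl","rb"));X=pts(p);ok=p["z_map"]>0
    bx=(X[...,0]>.3)&(X[...,0]<.6)&(X[...,1]>.05)&(X[...,1]<.6)&ok
    g=p["img"].min(-1)
    m=bx&(X[...,2]>.012)&(X[...,2]<.03)&(g>90)
    P=X[m][:,:2].astype(np.float32);print(n,"rail",cv2.minAreaRect(P),np.median(X[m][:,2]))
    m=bx&(X[...,2]>.045)&(X[...,2]<.075)&(g>90);k,l,st,c=cv2.connectedComponentsWithStats(m.astype(np.uint8))
    for i in range(1,k):
        if st[i,4]>15:
            q=X[l==i];print(n,"hi",st[i],cv2.minAreaRect(q[:,:2].astype(np.float32)),np.percentile(q[:,2],[5,50,95]))
    m=bx&(X[...,2]>.06)&(X[...,2]<.11);k,l,st,c=cv2.connectedComponentsWithStats(m.astype(np.uint8))
    for i in range(1,k):
        if st[i,4]>15:
            q=X[l==i];print(n,"tall",st[i],q.min(0),q.max(0),np.median(q,0))
E
```

```text
top rail ((0.5148411989212036, 0.321731299161911), (0.5777809023857117, 0.10057613998651505), 72.02716827392578) 0.017168784307067142
top hi [196 177   4   7  18] ((0.5901307463645935, 0.40968024730682373), (0.006424494553357363, 0.018684325739741325), 75.3122329711914) [0.04614285 0.04765733 0.0664198 ]
top hi [222 194  37  38 944] ((0.490265816450119, 0.26876020431518555), (0.09769371151924133, 0.10336863249540329), 73.93077850341797) [0.04757844 0.05346185 0.06707162]
top tall [296 179  16  20 136] [0.53318289 0.05087349 0.07841948] [0.59343841 0.09522211 0.10995032] [0.56026353 0.08146392 0.10439232]
top tall [230 203  20  21 275] [0.45444241 0.24142035 0.06003257] [0.51767255 0.30147437 0.07284785] [0.4861435  0.26959859 0.06509429]
scene rail ((0.5194227695465088, 0.38170841336250305), (0.46359124779701233, 0.09266887605190277), 72.10260009765625) 0.01897077972108476
scene hi [188 187  49  37 960] ((0.49011921882629395, 0.2720619738101959), (0.09912076592445374, 0.1041426733136177), 74.47511291503906) [0.04843437 0.05338783 0.06727358]
scene tall [201 192  22  20 312] [0.45459024 0.23825302 0.06001444] [0.51957836 0.30257551 0.07175482] [0.48528346 0.27029535 0.06566748]
scene tall [276 203  14  26 162] [0.5299789  0.05299011 0.06731308] [0.57860175 0.0972858  0.10999341] [0.53713086 0.07509129 0.10092378]
```

```bash
cat > fit.py <<'E'
from h import *
import pickle
from scipy.optimize import minimize
from scipy.ndimage import gaussian_filter
P={n:pickle.load(open(n+".pkl","rb")) for n in("top","scene")}
def box(x0,x1,y0,y1,z0,z1): return np.array([[x,y,z] for x in(x0,x1) for y in(y0,y1) for z in(z0,z1)])
def W(X,a): 
    c,s=np.cos(a[2]),np.sin(a[2]);return np.stack([a[0]+c*X[:,0]-s*X[:,1],a[1]+s*X[:,0]+c*X[:,1],X[:,2]],1)
def hull(p,X,m):
    q=np.array([proj(p,x) for x in X])
    h=cv2.convexHull(q.astype(np.float32))
    cv2.fillConvexPoly(m,np.round(h*4*16+ (1.5*16)).astype(np.int32),1,shift=4)
def ren(p,boxes,a):
    m=np.zeros((384*4,512*4),np.float32)
    for b in boxes: hull(p,W(b,a),m)
    return cv2.resize(m,(512,384),interpolation=cv2.INTER_AREA)
rail=lambda d=0:[box(-.03,.03,-.206,.206,.012,.02),box(-.048,.048,-.138,-.042,.022,.052)]
E
python3 - <<'E'
from fit import *
res={}
for n in P:
    p=P[n];g=p["img"].astype(float).max(-1)
    roi=ren(p,[box(-.075,.04,-.225,.225,.0,.055),box(-.06,.055,-.15,-.03,0,.07)],(.513,.357,np.radians(-16)))>0.5
    # rough start: carriage centre (.490,.270), yaw -> +y dir
    best=None
    for yaw in np.radians([-16,-14,16,14]):
        d=np.array([-np.sin(yaw),np.cos(yaw)]);c=np.array([.490,.270])+.09*d
        a=np.array([c[0],c[1],yaw])
        M=ren(p,rail(),a)
        t=np.clip((g-40)/140,0,1)
        reg=cv2.dilate(M,np.ones((13,13)))>0
        cost=lambda v:(((gaussian_filter(ren(p,rail(),v),.6)-t)**2)[reg]).sum()
        r=minimize(cost,a,method="Nelder-Mead",options=dict(initial_simplex=a+np.array([[0,0,0],[.006,0,0],[0,.006,0],[0,0,.03]]),xatol=1e-4,fatol=1e-2))
        if best is None or r.fun<best.fun: best=r
    print(n,best.x,np.degrees(best.x[2]),best.fun);res[n]=best.x
    a=best.x
    im=cv2.resize(p["img"][:,:,::-1],None,fx=4,fy=4,interpolation=cv2.INTER_CUBIC)
    def q(X): return tuple(int(round(4*c+1.5)) for c in proj(p,W(np.array([X],float),a)[0]))
    for b in(box(-.03,.03,-.206,.206,.02,.02),box(-.048,.048,-.138,-.042,.052,.052)):
        c=[b[0],b[2],b[6],b[4]]
        for i in range(4): cv2.line(im,q(c[i]),q(c[(i+1)%4]),(0,0,255),1)
    for s in np.arange(.0,.15,.01): cv2.circle(im,q([.088,s,.066]),1,(0,255,255),-1); cv2.circle(im,q([.057,s,.04]),1,(0,255,0),-1)
    y0,x0=(130,140) if n=="top" else(125,145)
    cv2.imwrite(f"pics/fit_{n}.png",im[y0*4:y0*4+560,x0*4:x0*4+720])
pickle.dump(res,open("res.pkl","wb"))
E
```

```text
top [ 0.5126816   0.3594622  -0.26875484] -15.398518240788018 124.75108845680384
scene [ 0.51494076  0.36750952 -0.26992156] -15.465366203244665 351.1109889921785
```

View pics/fit_top.png

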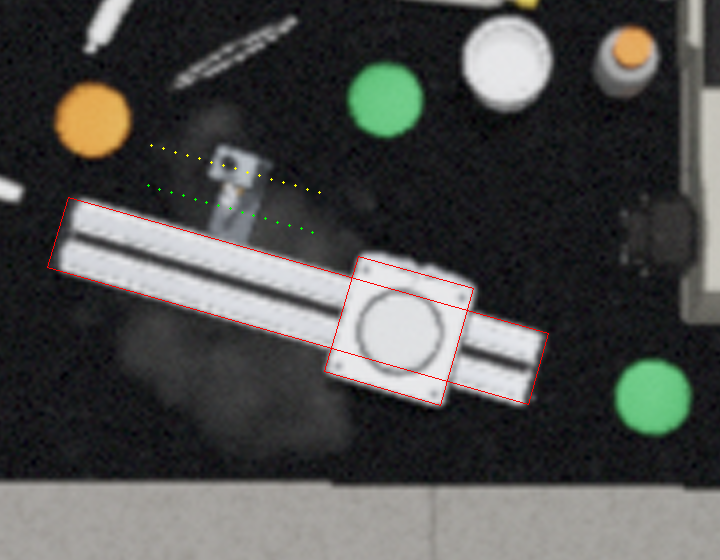

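View pics/fit_scene.png

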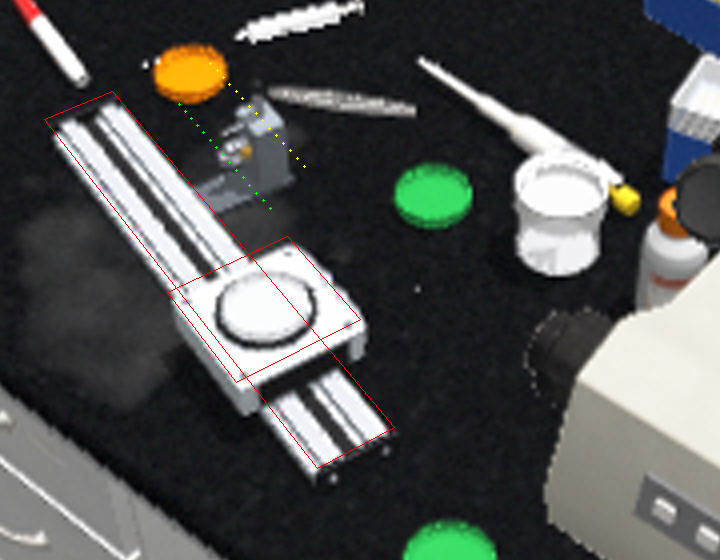

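Run:
```python
from fit import *
R=pickle.load(open("res.pkl","rb"))
tiles=[]
for n,a in(("top",R["top"]),("scene",R["top"])):
    p=P[n]
    for s in(.066,.071,.076):
        im=cv2.resize(p["img"][:,:,::-1],None,fx=6,fy=6,interpolation=cv2.INTER_CUBIC)
        def q(X): return tuple(int(round(6*c+2.5)) for c in proj(p,W(np.array([X],float),a)[0]))
        for z in(0,.066):
            c=[[.075,s-.017,z],[.101,s-.017,z],[.101,s+.017,z],[.075,s+.017,z]]
            for i in range(4): cv2.line(im,q(c[i]),q(c[(i+1)%4]),(0,0,255),1)
        cv2.circle(im,q([.057,s,.04]),3,(0,255,0),1); cv2.line(im,q([.088,s,.066]),q([.088,s,.1]),(0,255,255),1)
        c=[[-.048,-.138,.052],[.048,-.138,.052],[.048,-.042,.052],[-.048,-.042,.052]]
        for i in range(4): cv2.line(im,q(c[i]),q(c[(i+1)%4]),(255,0,0),1)
        u,v=(204,176) if n=="top" else(204,161)
        tiles.append(im[(v-22)*6:(v+22)*6,(u-22)*6:(u+22)*6])
cv2.imwrite("pics/stop.png",np.vstack([np.hstack(tiles[:3]),np.hstack(tiles[3:])]))
```

```text
(no output)
```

View pics/stop.png

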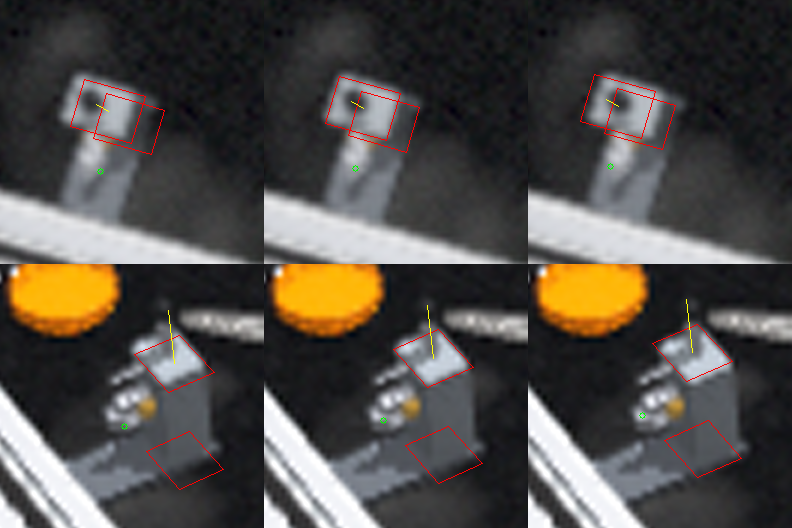

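Candidates for the carriage's dish: the clear dish at top px (240,213) in the white block's black ring; green lids at (236,154) and (303,229); orange lid at (163,160). I choose the clear one, and the crops confirm it lies on the carriage. The rail yaw is about -15.4°, and the stop is at rail y of about +0.072, so I need about 162 mm of travel. Next I move to behind the bumper with the jaws shut.

send_rows --deltas '[[[29.9,-36.4,-8,0,0,1.4],[29.9,-36.4,-8,0,0,1.4],[29.9,-36.4,-8,0,0,1.4],[29.9,-36.4,-8,0,0,1.4],[29.9,-36.4,-8,0,0,1.4],[29.9,-36.4,-8,0,0,1.4],[29.9,-36.4,-8,0,0,1.4],[29.9,-36.4,-8,0,0,1.4],[29.9,-36.4,-8,0,0,1.4],[29.9,-36.4,-8,0,0,1.4],[29.9,-36.4,-8,0,0,1.4],[29.9,-36.4,-8,0,0,1.4]]]' --jaw -1 --force 60

```text
clock: 2.2
tcp_pos: [0.4655, 0.1859, 0.1512]
orientation: [-0.0, 0.135, 0.991, 0.0]
wrist_force: [-0.7, 0.6, 0.5]
finger_gap: -0.0001
```

send_rows --deltas '[[[0,0,-4,0,0,0],[0,0,-8,0,0,0],[0,0,-10,0,0,0],[0,0,-11.9,0,0,0],[0,0,-11.9,0,0,0],[0,0,-11.9,0,0,0]]]'

```text
clock: 2.8
tcp_pos: [0.4649, 0.1874, 0.0328]
orientation: [-0.0, 0.133, 0.991, 0.0]
wrist_force: [-0.6, 0.2, 1.1]
finger_gap: 0.0002
```

```bash
cat > look.py <<'E'
import sys
from workcell import *
from fit import *
tag=sys.argv[1]
s=get_state();a=pickle.load(open("res.pkl","rb"))["top"]
d=s["tcp_pos"][:2]-a[:2];c,n_=np.cos(a[2]),np.sin(a[2])
print("clock",s["clock"],"tcp rail xy",c*d[0]+n_*d[1],-n_*d[0]+c*d[1],"z",s["tcp_pos"][2],"F",s["wrist_force"].round(1))
T=[]
for n,u,v in(("top",225,195),("scene",215,185)):
    p=read_camera(n);pickle.dump(p,open(n+tag+".pkl","wb"))
    T.append(cv2.resize(p["img"][v-50:v+50,u-50:u+50,::-1],(400,400),interpolation=cv2.INTER_CUBIC))
cv2.imwrite(f"pics/look{tag}.png",np.hstack(T))
E
python3 look.py 1
```

```text
clock 2.8 tcp rail xy -0.0003884999246453816 -0.1785899197909152 z 0.03278564875341743 F [-0.6  0.2  1.1]
```

View pics/look1.png

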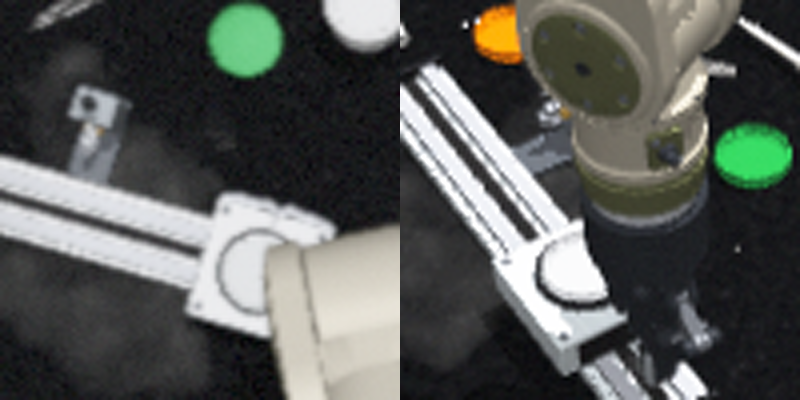

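The top view still shows the carriage at px (240,213). The scene view shows the closed fingers behind the bumper, over the rail end. Now the gentle approach.

send_rows --deltas '[[[0.08,0.29,0,0,0,0],[0.16,0.58,0,0,0,0],[0.24,0.87,0,0,0,0],[0.32,1.16,0,0,0,0],[0.4,1.45,0,0,0,0],[0.48,1.74,0,0,0,0],[0.56,2.02,0,0,0,0],[0.64,2.31,0,0,0,0],[0.72,2.6,0,0,0,0],[0.8,2.89,0,0,0,0],[0.88,3.18,0,0,0,0],[0.96,3.47,0,0,0,0]]]'

```text
clock: 4.1
tcp_pos: [0.4752, 0.2211, 0.0323]
orientation: [-0.0, 0.134, 0.991, -0.0]
wrist_force: [0.1, -1.5, 0.3]
finger_gap: 0.0001
```

```bash
python3 look.py 2
```

```text
clock 4.1 tcp rail xy 0.0005720443202460665 -0.14332673806627239 z 0.032266518398149945 F [ 0.1 -1.5  0.3]
```

View pics/look2.png

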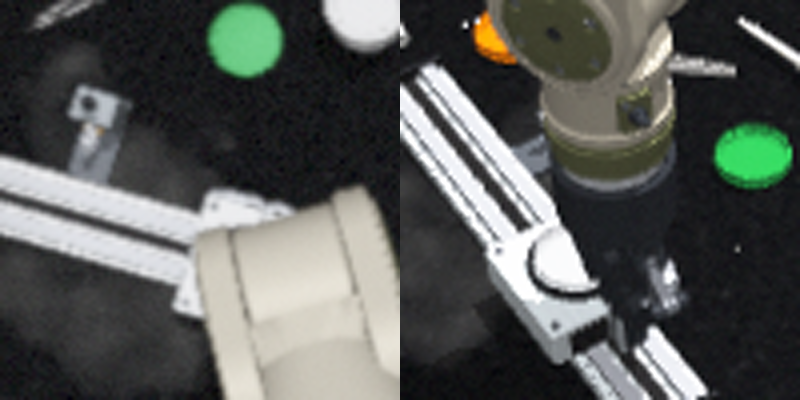

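send_rows --deltas '[[[0.13,0.48,0,0,0,0],[0.35,1.25,0,0,0,0],[0.56,2.02,0,0,0,0],[0.8,2.89,0,0,0,0],[1.04,3.76,0,0,0,0],[1.28,4.63,0,0,0,0],[1.52,5.49,0,0,0,0],[1.75,6.36,0,0,0,0],[1.99,7.23,0,0,0,0],[2.2,8.0,0,0,0,0],[2.38,8.66,0,0,0,0],[2.48,9.04,0,0,0,0]]]'

```text
clock: 5.4
tcp_pos: [0.5002, 0.3123, 0.0323]
orientation: [0.0, 0.134, 0.991, 0.0]
wrist_force: [1.1, -1.7, 0.5]
finger_gap: -0.0001
```

```bash
python3 look.py 3
```

```text
clock 5.4 tcp rail xy 0.00045794634048135566 -0.04883067057230901 z 0.03234443279893908 F [ 1.1 -1.7  0.5]
```

View pics/look3.png

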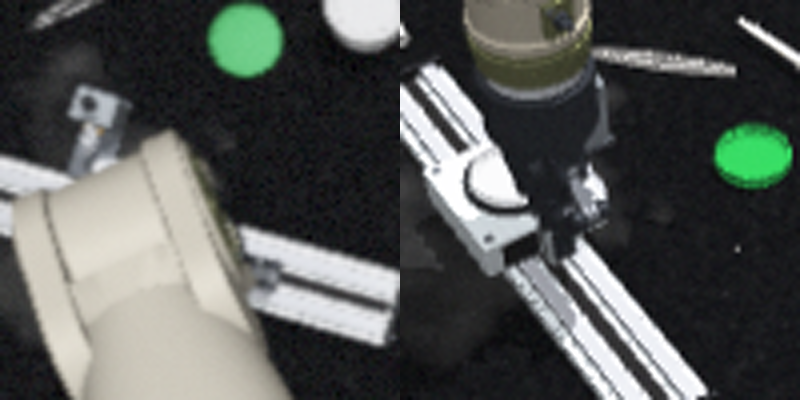

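```bash
cat > car.py <<'E'
import sys
from fit import *
a=pickle.load(open("res.pkl","rb"))["top"];c,s=np.cos(a[2]),np.sin(a[2])
def rf(X): d=X[...,:2]-a[:2];return c*d[...,0]+s*d[...,1],-s*d[...,0]+c*d[...,1]
for f in sys.argv[1:]:
    p=pickle.load(open(f+".pkl","rb"));X=pts(p);x,y=rf(X);g=p["img"].min(-1)
    m=(p["z_map"]>0)&(x<-.040)&(x>-.055)&(X[...,2]>.03)&(X[...,2]<.056)&(g>60)&(abs(y)<.2)
    yy=np.sort(y[m]);print(f,len(yy),"y ext %.4f %.4f mid %.4f"%(yy[1],yy[-2],(yy[1]+yy[-2])/2))
E
python3 car.py scene scene1 scene2 scene3
```

```text
scene 190 y ext -0.1392 -0.0447 mid -0.0919
scene1 187 y ext -0.1394 -0.0438 mid -0.0916
scene2 182 y ext -0.1275 -0.0314 mid -0.0794
scene3 157 y ext -0.0333 0.0609 mid 0.0138
```

send_rows --deltas '[[[0.08,0.29,0,0,0,0],[0.19,0.67,0,0,0,0],[0.29,1.06,0,0,0,0],[0.4,1.45,0,0,0,0],[0.48,1.74,0,0,0,0],[0.53,1.93,0,0,0,0]]]'

```text
clock: 6.1
tcp_pos: [0.5049, 0.3306, 0.0322]
orientation: [-0.0, 0.134, 0.991, -0.001]
wrist_force: [-1.6, -4.8, 3.0]
finger_gap: 0.0
```

send_rows --deltas '[[[0.08,0.29,0,0,0,0],[0.13,0.48,0,0,0,0]]]'

```text
clock: 6.3
tcp_pos: [0.506, 0.3343, 0.0322]
orientation: [-0.0, 0.135, 0.991, -0.001]
wrist_force: [-2.6, -7.3, 3.9]
finger_gap: 0.0001
```

send_rows --deltas '[[[0.08,0.29,0,0,0,0],[0.13,0.48,0,0,0,0]]]'

```text
clock: 6.5
tcp_pos: [0.5075, 0.3397, 0.0322]
orientation: [-0.0, 0.135, 0.991, -0.001]
wrist_force: [-1.1, -3.8, 1.1]
finger_gap: 0.0003
```

```bash
python3 look.py 4; python3 car.py scene4
```

```text
clock 6.5 tcp rail xy 0.00022333438555986653 -0.020441919601746187 z 0.032245757882138536 F [-1.1 -3.8  1.1]
scene4 147 y ext -0.0061 0.0885 mid 0.0412
```

send_rows --deltas '[[[0.08,0.29,0,0,0,0],[0.16,0.58,0,0,0,0],[0.21,0.77,0,0,0,0]]]'

```text
clock: 6.9
tcp_pos: [0.5099, 0.3482, 0.0323]
orientation: [-0.0, 0.134, 0.991, -0.0]
wrist_force: [-1.8, -3.7, 2.4]
finger_gap: 0.0001
```

send_rows --deltas '[[[0.05,0.19,0,0,0,0],[0.11,0.39,0,0,0,0]]]'

```text
clock: 7.1
tcp_pos: [0.5109, 0.352, 0.0323]
orientation: [-0.0, 0.134, 0.991, -0.0]
wrist_force: [-2.3, -4.9, 1.9]
finger_gap: 0.0003
```

```bash
python3 look.py 5; python3 car.py scene5
```

```text
clock 7.1 tcp rail xy 0.0003175096667374657 -0.00768488716616327 z 0.032251445640356466 F [-2.3 -4.9  1.9]
scene5 145 y ext 0.0072 0.1025 mid 0.0549
```

View pics/look5.png

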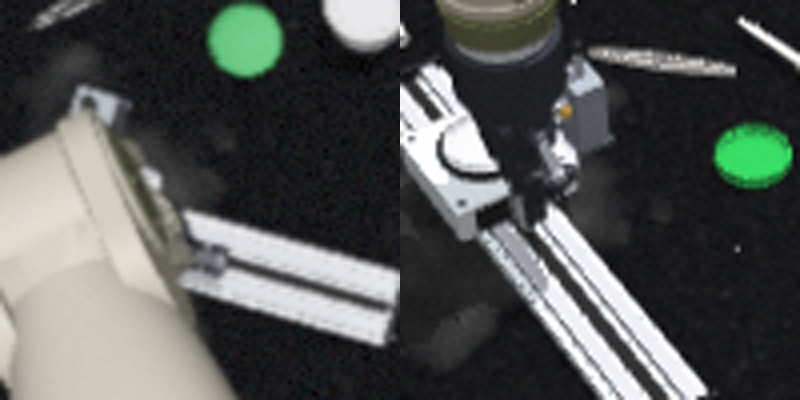

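send_rows --deltas '[[[0.05,0.19,0,0,0,0]]]'

```text
clock: 7.3
tcp_pos: [0.5114, 0.3536, 0.0323]
orientation: [-0.0, 0.134, 0.991, -0.0]
wrist_force: [-2.5, -6.0, 2.7]
finger_gap: -0.0
```

send_rows --deltas '[[[0.05,0.19,0,0,0,0]]]'

```text
clock: 7.4
tcp_pos: [0.5118, 0.3551, 0.0322]
orientation: [-0.0, 0.134, 0.991, -0.001]
wrist_force: [-2.0, -7.1, 3.7]
finger_gap: -0.0001
```

send_rows --deltas '[[[0.05,0.19,0,0,0,0]]]'

```text
clock: 7.5
tcp_pos: [0.5123, 0.3568, 0.0323]
orientation: [-0.0, 0.135, 0.991, -0.001]
wrist_force: [-2.5, -6.8, 3.6]
finger_gap: -0.0003
```

send_rows --deltas '[[[0.05,0.19,0,0,0,0]]]'

```text
clock: 7.6
tcp_pos: [0.5127, 0.3585, 0.0322]
orientation: [-0.0, 0.135, 0.991, -0.001]
wrist_force: [-2.7, -7.3, 4.2]
finger_gap: -0.0001
```

send_rows --deltas '[[[0.04,0.14,0,0,0,0]]]'

```text
clock: 7.7
tcp_pos: [0.5133, 0.3604, 0.0323]
orientation: [-0.0, 0.135, 0.991, -0.001]
wrist_force: [-1.5, -3.5, 1.9]
finger_gap: -0.0
```

```bash
python3 look.py 6; python3 car.py scene6
```

```text
clock 7.7 tcp rail xy 0.0003611143409850278 0.0010375324746938947 z 0.03226890405442576 F [-1.5 -3.5  1.9]
scene6 142 y ext 0.0160 0.1128 mid 0.0644
```

Force is falling: the roller is at the crest. One more small step.

send_rows --deltas '[[[0.04,0.14,0,0,0,0]]]'

```text
clock: 7.9
tcp_pos: [0.5145, 0.3634, 0.0325]
orientation: [0.001, 0.134, 0.991, 0.001]
wrist_force: [0.2, -0.4, 0.1]
finger_gap: 0.0
```

```bash
python3 look.py 7; python3 car.py scene7
```

```text
clock 7.9 tcp rail xy 0.000759744260808145 0.004252300574841908 z 0.03251867389925706 F [ 0.2 -0.4  0.1]
scene7 137 y ext 0.0226 0.1176 mid 0.0701
```

The push fell to zero and the carriage ran ahead of the fingers: it has clicked. I'll draw back, then rise and check.

send_rows --deltas '[[[0,0,0,0,0,0],[-0.27,-0.96,0,0,0,0],[-0.8,-2.89,0,0,0,0],[-1.6,-5.78,0,0,0,0],[-2.4,-8.7,0,0,0,0],[-3,-11,3,0,0,0],[-3,-11,7,0,0,0],[-3,-11,12,0,0,0],[-3,-13,16,0,0,0],[-4,-16,18,0,0,0],[-5,-20,18,0,0,0],[-5,-20,18,0,0,0]]]'

```text
clock: 9.2
tcp_pos: [0.4627, 0.159, 0.2134]
orientation: [0.001, 0.136, 0.991, -0.0]
wrist_force: [0.2, 0.3, -0.4]
finger_gap: -0.0001
```

```bash
python3 look.py 8; python3 car.py scene8
```

```text
clock 9.2 tcp rail xy 0.00507685513768575 -0.20653682498376724 z 0.21344909205722823 F [ 0.2  0.3 -0.4]
scene8 139 y ext 0.0231 0.1205 mid 0.0718
```

View pics/look8.png

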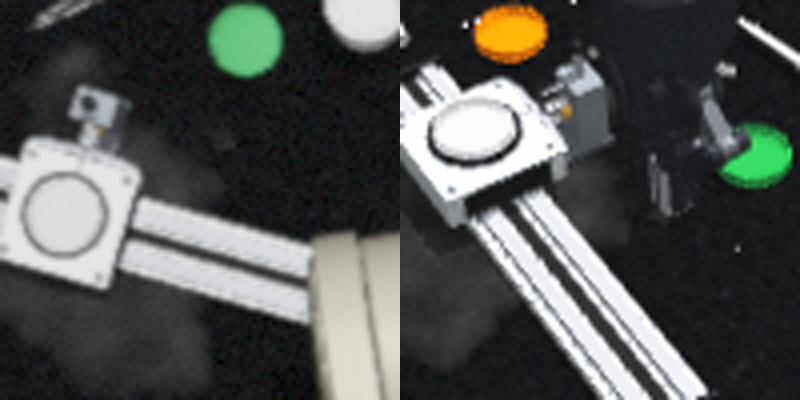

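Run:
```python
from fit import *
a=pickle.load(open("res.pkl","rb"))["top"];p=pickle.load(open("top8.pkl","rb"));o=P["top"]
im=cv2.resize(p["img"][150:230,165:245,::-1],(600,600),interpolation=cv2.INTER_CUBIC)
cv2.imwrite("pics/final.png",im)
d=np.abs(p["img"].astype(int)-o["img"]).max(-1)>60
n,l,st,c=cv2.connectedComponentsWithStats(d.astype(np.uint8));print([s.tolist() for s in st[1:] if s[4]>8])
```

```text
[[180, 179, 30, 23, 247], [183, 189, 7, 4, 11], [177, 193, 30, 19, 104], [225, 193, 98, 74, 3488], [173, 203, 30, 14, 192], [221, 218, 31, 14, 207], [267, 223, 2, 7, 10], [293, 265, 4, 4, 9], [268, 273, 69, 72, 2464], [274, 319, 9, 65, 271], [334, 318, 8, 16, 73], [62, 325, 88, 59, 1570], [305, 330, 15, 7, 17], [294, 337, 56, 47, 1629], [343, 342, 7, 14, 54], [267, 353, 4, 10, 20], [350, 356, 20, 28, 214], [269, 365, 4, 19, 27], [20, 370, 55, 14, 336]]
```

View pics/final.png

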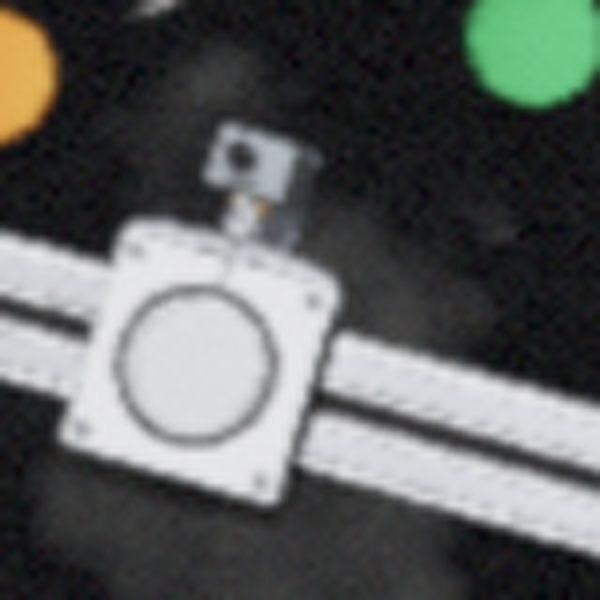

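The engraved line at (232,262) sits level with the roller at (238,225), and the dish is centred in its ring. Only the carriage and the arm changed in the picture, so I hand in.

```bash
python3 -c "
from workcell import *
print(hand_in())"
```

```text
the job is handed in; nothing more can be done
None
```

The carriage is clicked into the index stop, and I handed the job in at about 9 s of the 45 s allowed. I pushed it about 162 mm with the shut fingers on the rubber bumper. The push reached about 8 N on the ramps, then fell to zero over the bump, and the carriage ran ahead of the fingers. I then drew the hand back and up.

**Final checks:**
- **Position:** the carriage centre is at about rail y 0.072–0.073. I estimated the stop at about 0.072, with single views giving 0.070 and 0.0725, so they agree within the 1–3 mm measuring error.
- **Notch:** the engraved line is level with the roller in the top view.
- **Dish and bystanders:** the dish is centred in its nest. The before-and-after top pictures differ only where the carriage and the arm moved, so the bottle, pot and timer have not shifted.
- **Hand:** the fingers are clear, with the tip 21 cm above the bench and the wrist force near zero.

One check disagreed: the first automatic fit of the rail in the scene camera was about 8 mm off along the rail. I used the top camera's fit instead, and the depth readings bore it out.

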